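# Tighten the closing ring of a pressure vessel with its captive ratchet

## Task

The lab's small pressure vessel has to be sealed. Flip the ratchet's selector lever fully over to tighten, then swing the handle back and forth so that the closing ring turns clockwise (seen from above) until the gasket is squeezed firmly tight, about 12 N of push at the handle's knob, gently enough never to crush it (about 16 N is too much). Ease off and let go, leaving the ratchet set to tighten and the ring on its gasket, and do not disturb the bottle, pot and beaker standing about.

Things in the scene. Friction and masses are not known exactly. Their poses are not given: they have to be found in the camera images.
- axis (a point): point on the upright turning axis shared by vessel, closing ring and handle, 144 mm above the bench. Its x and y axes are those of the fixed holder (grey 150 x 150 x 12 mm base plate, round cup). Handle at 0 points along its -x, roughly towards the robot. Two upright steel pins (10 mm thick, 62 mm from the axis, tops 120 mm above the bench) stop the handle's swing.
- ring: round steel closing ring, 90 mm across, with a wheel of 16 upright pins (pin circle 76 mm) on top. Tightens clockwise seen from above. Origin on the axis at bench height; yaw shows how far it has turned. It needs 0.4 Nm to turn and stays where left. It meets the gasket after some 55 to 105 degrees; where exactly differs each time, shown by no pose: it is felt as a rising push.
- vessel: steel vessel body, 80 mm across, top at 88 mm, with rubber gasket; fixed in the holder. Origin on the axis at bench height. From where the ring meets the gasket on, resistance rises by about 7 Nm per rad of ring turn: about 0.8 N more push at the knob per degree of swing.
- handle (a joint): swing of the ratchet handle, rad: 0 = along -x of the holder, + = clockwise seen from above (tightening stroke), stops at -0.62 and +0.62 (a hard push there tightens nothing). Flat steel bar 20 mm wide, top 122 mm up, friction 0.15 Nm, stays where left. At tighten, + swings carry the ring, after up to 23 degrees free travel; - swings click back freely. Let go when tight, it springs back up to 15 degrees.
- knob (a point): centre of the grey plastic upright round knob at the handle's end, 24 mm diameter, 122 to 166 mm above the bench, 150 mm from the axis; spins freely on its spindle. Clockwise push across the handle, while it moves: about 4 N with the ring running free, 9 N when the gasket is barely tight, 12 N is right, above 16 N crushes it. At standstill friction may hide some newtons of it.
- selector_pivot (a point): the selector lever's upright pivot, on the handle's centre line 51 mm from the axis; this point is 144 mm above the bench.
- selector (a joint): angle of the selector lever about its pivot relative to the handle, rad: 0 = lying along the handle, pin towards the knob (ratchet free); + = clockwise seen from above. -0.45 (stop) = loosen, +0.45 (stop) = tighten. Seen from the robot its pin is right of the bar at loosen, left at tighten. Starts near loosen, stays where left; takes 4 N at the pin. Pushed on at its stop, the handle swings along.
- thumb_pin (a point): centre of the upright round steel pin at the end of the selector lever, 12 mm diameter, 128 to 158 mm above the bench, 34 mm from the selector pivot. The lever plate under it is 10 mm wide, top 128 mm above the bench.
- bottle: brown reagent bottle with black cap, 56 mm across, 125 mm tall, loose; a bystander. Origin at the centre of its underside.
- pot: white plastic pot with lid, 72 mm across, 85 mm tall, loose; a bystander. Origin at the centre of its underside.
- beaker: glass beaker, 68 mm across, 85 mm tall, loose; a bystander. Origin at the centre of its underside.

How it is judged:
By the outcome, as a careful person would: the job done as asked, in the order asked, and still so for the second after the job is handed in, with the robot touching nothing.
It also fails if it takes over 72 s, if anything falls off the work surface, if the arm or the gripper's body presses on something with over 40 N, if the wrist force passes 120 N, or if a joint passes its speed limit or range.

## Robot

A 7-joint arm with a two-finger parallel gripper is mounted at the origin on the work surface. World frame = base frame: x ahead of the robot, y to its left, z up, the work surface at z = 0. Lengths are in mm, angles in rad, forces in N, time in s.
With the tool pointing down it reaches from about 400 to 850 mm from the base axis. Payload 4.5 kg.
Tool frame: the origin (TCP) lies at the very end of the fingers, on their centre line; the grasp point (between the pads) lies 19 mm behind it; z points along the fingers, y is the line along which they close (so a half turn about z gives the same grasp; the last joint's range is limited). The gripper opens to 88 mm and grips with 3 to 60 N. Pads are 18 mm wide; open, the fingers measure 123 mm over their backs; the gripper's body (75 mm by 187 mm) begins 45 mm behind the grasp point.
Start: joints at [-1.076, 0.689, -0.195, 1.565, 0.157, 0.902, -0.215], TCP at [277.901, 559.843, 238.743] pointing down, gripper open.
Joint ranges: [-3.01, 3.01], [-0.46, 2.08], [-1.47, 1.51], [0.13, 2.56], [-1, 4.14], [0.04, 2.09], [-2.66, 2.66]. Speed limits (rad/s): [2.57, 2.57, 3.14, 3.14, 3.14, 3.14, 3.14].

## Interface

Orientations are given as a unit quaternion [x, y, z, w].
In Python, from bench import robot, cams, ticket gives the robot as it stands.
- The arm moves only by the tool move_arm, never from a script. Its argument "deltas" is a list of rows, each a list of 7 numbers: the finger opening in cm, from 0 to 8.81, then the shift along the tool's x, y, z in cm, then the turn, a rotation vector about the tool's x, y, z in degrees. A call has 1 to 20 rows; each row shifts and turns the commanded pose from where the row before left it, along the tool's axes as they then stand; what a row does not reach is not made up. A row lasts 1/10 s, in which the tool goes at most 50 mm and 8.59 degrees, less where a joint would pass 70% of its speed; a pose out of reach is approached as far as the arm can. A call is refused whole if a number of a shift passes 5 or a number of a turn 8.59, either way. A call with a gripper value outside its range is refused whole. The fingers move at their own pace and stop on an object; the grip force is fixed at half the most. Time passes only in rows, so rows that do not move let the fingers close. It gives the time, the measured TCP pose, the force, the opening and the grip force at its end, in the units of the state.
- robot.state(): the state, without advancing time (a new reading comes with each control period).
- cams.grab_frame(name): name is "scene" or "top" or "wrist"; returns the picture (480x640x3 uint8, red, green, blue); there is no depth.
- cams.camera_model(name): a dict with "fov_y" (degrees; the focal length in pixels is half the picture's height over the tangent of half this angle, whatever the lens; pixels are square), "cx", "cy" (the principal point, pixels), "k1" (the pictures are not rectified: a ray, as slopes to the right and down, at radius r is drawn at 1 + k1 r^2 times it, then the intrinsics apply), "world_from_camera" (4x4, takes a point from camera to world coordinates); the wrist camera has in their place "mount" (4x4, takes a point from camera to tool coordinates, whose origin is the TCP and whose axes are the flange's). Camera axes: x right, y up, looking along -z (the intrinsics and any distortion apply to the point x, -y, -z); pixel columns grow to the right and rows downward; lengths in mm; the calibration is good to about 2 mm. A picture is of the moment at which its call begins: read the wrist's pose just before it. camera_model takes no time and is no camera call.
- ticket.sign_off(): hands the job in; it is judged then, once.
The state is a dict: "t": time; "joints": joint angles; "qvel": joint speeds; "joint_efforts": joint torques, N m; "position": TCP position; "orientation": TCP orientation; "wrist_force": force on the tool from outside, world axes, zero at the start; "moment": the same for the moment, N m; "grip_width": finger opening in mm; "grasp_force": force on a finger pad.
Only numpy, scipy, OpenCV 4.12 (cv2) and the standard library are available. Lean on these libraries where they do the work, as an engineer would, in place of code of your own. Each camera call takes 0.05 s, during which the arm holds its last target. There are 200 camera calls.

## Working session

There is one attempt and no reset: what is moved stays moved. The work goes in short steps, Python scripts to look and compute and a tool call to move; the robot and the scene stay as the last step left them, time stands still between calls to the robot, and variables do not carry over. Pictures are saved under pics/ and viewed, at most 10 in all, crops included, and the job is handed in when it is done.

Besides the shell and the picture viewer there is one more tool, called after "Call:" by a JSON object that holds its "api" and its "payload", one argument or row to a line. move_arm: Moves the arm, as the interface text tells. Its arguments: {"type":"object","properties":{"deltas":{"type":"array"}},"required":["deltas"]}

```bash
mkdir -p pics; ls; python3 - <<'E'
from bench import robot,cams
import cv2,numpy as np
s=robot.state();print(s)
a=[cams.grab_frame(n) for n in("scene","top")]
for n,i in zip(("scene","top"),a): cv2.imwrite(f"pics/{n}0.png",i[:,:,::-1]); print(n,cams.camera_model(n))
print(cams.camera_model("wrist"))
E
```

```text
pics
{'t': 0.0, 'joints': array([-1.07620524,  0.68997583, -0.19449009,  1.56636389,  0.15727349,
        0.90249344, -0.21507451]), 'qvel': array([ 1.23487104e-03, -9.12573639e-05,  5.76219538e-04,  6.97856649e-04,
       -1.09523934e-03,  5.36986896e-04, -2.33898242e-04]), 'joint_efforts': array([ 5.06412161e-04, -5.27562153e+01, -1.26673780e+00, -1.53431565e+01,
       -5.26941021e-02,  6.61400918e-03,  1.48907893e-04]), 'position': array([277.6750603 , 559.21105764, 237.90921964]), 'orientation': array([ 2.28324832e-01,  9.73584569e-01, -9.14783934e-04, -1.47678961e-04]), 'wrist_force': array([-0.20207929,  1.77826539, -0.91247291]), 'moment': array([-0.00773699, -0.03015467, -0.04087571]), 'grasp_force': 0.0, 'grip_width': 88.37700435914364}
scene {'fov_y': 52.03864193795281, 'cx': 311.7451148732149, 'cy': 238.6698740464511, 'k1': -0.07811896369636126, 'world_from_camera': array([[ 8.81738947e-01, -3.05942833e-01,  3.59075774e-01,
         9.83917999e+02],
       [ 4.71456500e-01,  5.97782651e-01, -6.48370782e-01,
        -6.77099608e+02],
       [-1.62848746e-02,  7.40982378e-0
[... 367 characters left out ...]
9753e-01, -6.56500558e-03, -1.78146350e-02,
        -8.40212939e+00],
       [-1.84242565e-02,  1.08978540e-01,  9.93873344e-01,
         1.50666454e+03],
       [ 0.00000000e+00,  0.00000000e+00,  0.00000000e+00,
         1.00000000e+00]])}
{'fov_y': 62.88451429187395, 'cx': 315.9336108321822, 'cy': 233.66821633876899, 'k1': -0.08489451833048735, 'mount': array([[-7.09478039e-04,  9.52320912e-01,  3.05097325e-01,
         7.80485005e+01],
       [ 9.99999697e-01,  5.77660817e-04,  5.22322993e-04,
        -1.03824563e+00],
       [ 3.21176339e-04,  3.05097603e-01, -9.52321033e-01,
        -1.46813586e+02],
       [ 0.00000000e+00,  0.00000000e+00,  0.00000000e+00,
         1.00000000e+00]])}
```

View pics/top0.png

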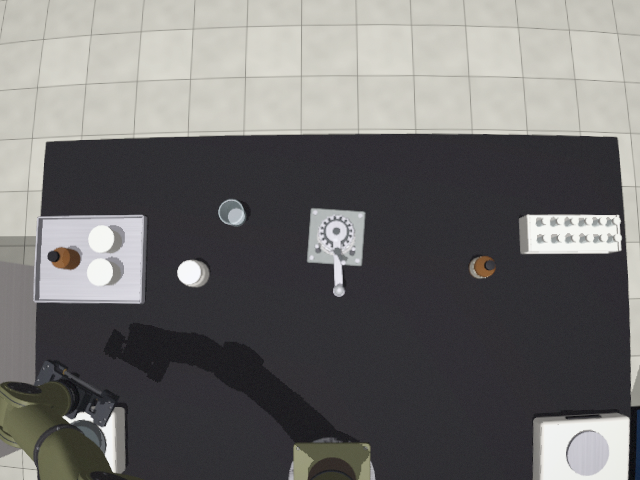

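View pics/scene0.png

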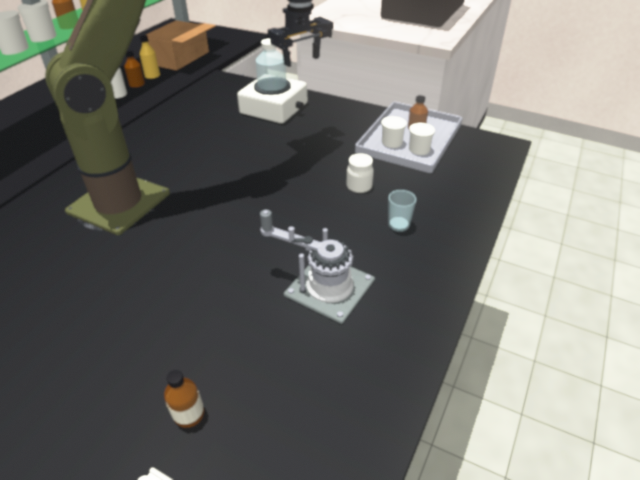

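The top view shows the axis hub near (336,232), the knob at (339,291), the pot at (193,273), the beaker at (232,212) and the bottle at (484,267). The bystanders all stand well clear of the vessel.

```bash
cat >h.py <<'E'
from bench import robot,cams,ticket
import cv2,numpy as np
from scipy.spatial.transform import Rotation as R
def model(n,s=None):
    m=cams.camera_model(n)
    if n=="wrist":
        T=np.eye(4);T[:3,:3]=R.from_quat(s["orientation"]).as_matrix();T[:3,3]=s["position"]
        m["world_from_camera"]=T@m["mount"]
    return m
def cast(m,uv,z):
    f=240/np.tan(np.radians(m["fov_y"]/2))
    K=np.array([[f,0,m["cx"]],[0,f,m["cy"]],[0,0,1]])
    p=cv2.undistortPoints(np.array([[uv]],float),K,np.array([m["k1"],0,0,0.]))[0,0]
    # k1 applied to undistorted radius: the OpenCV model
    W=m["world_from_camera"];d=W[:3,:3]@np.array([p[0],-p[1],-1]);o=W[:3,3]
    return o+d*(z-o[2])/d[2]
def totool(s,w): return R.from_quat(s["orientation"]).inv().apply(np.asarray(w,float)-s["position"])
E
python3 - <<'E'
from h import *
m=model("top")
for n,uv,z in [("hub",(336,232),130),("knob",(339,291),166),("pot",(193,272),85),("beaker",(232,211),85),("bottle",(485,266),125)]:
    print(n,cast(m,uv,z).round())
# base plate corners
for uv in [(311,209),(365,212),(362,265),(307,262)]: print(cast(m,uv,12).round())
s=robot.state();print(R.from_quat(s["orientation"]).as_matrix().round(3)); print(totool(s,[440,0,260]).round())
i=cv2.imread("pics/top0.png")[195:310,290:390];cv2.imwrite("pics/topc.png",cv2.resize(i,None,fx=5,fy=5,interpolation=2))
E
```

```text
hub [656. -14. 130.]
knob [507. -20. 166.]
pot [559. 359.  85.]
beaker [719. 258.  85.]
bottle [ 567. -391.  125.]
[736.  53.  12.]
[726. -95.  12.]
[581. -85.  12.]
[590.  65.  12.]
[[-0.896  0.445 -0.001]
 [ 0.445  0.896 -0.002]
 [-0.    -0.002 -1.   ]]
[-394. -429.  -21.]
```

View pics/topc.png

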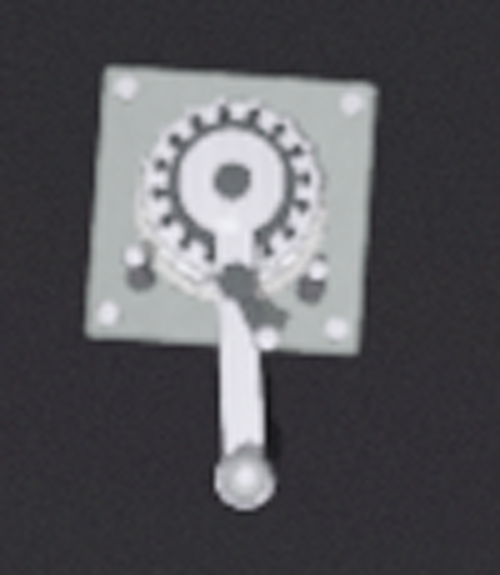

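Crop of the top view: the holder is turned about -4°. The knob is at the crop's (245,477), and the selector pin is at (267,340), right of the bar, so it is set to loosen. I'm moving in for a wrist view.

Call:
{"api": "move_arm", "payload": {
  "deltas": [
    [5, -2.95, -2.54, 0, 0, 0, 0],
    [5, -2.95, -2.54, 0, 0, 0, 0],
    [5, -2.95, -2.54, 0, 0, 0, 0],
    [5, -2.95, -2.54, 0, 0, 0, 0],
    [5, -2.95, -2.54, 0, 0, 0, 0],
    [5, -2.95, -2.54, 0, 0, 0, 0],
    [5, -2.95, -2.54, 0, 0, 0, 0],
    [5, -2.95, -2.54, 0, 0, 0, 0],
    [5, -2.95, -2.54, 0, 0, 0, 0],
    [5, -2.95, -2.54, 0, 0, 0, 0],
    [5, -2.95, -2.54, 0, 0, 0, 0],
    [5, -2.95, -2.54, 0, 0, 0, 0],
    [5, -2.95, -2.54, 0, 0, 0, 0],
    [5, -2.95, -2.54, 0, 0, 0, 0],
    [5, -2.95, -2.54, 0, 0, 0, 0],
    [5, -2.95, -2.54, 0, 0, 0, 0],
    [5, 0, 0, 0, 0, 0, -6.5],
    [5, 0, 0, 0, 0, 0, -6.5],
    [5, 0, 0, 0, 0, 0, -6.5],
    [5, 0, 0, 0, 0, 0, -6.5]
  ]
}}

```text
t: 2.1
position: [519.7, -14.3, 238.4]
orientation: [0.001, 1.0, 0.0, -0.0]
wrist_force: [0.5, -1.0, 0.3]
grip_width: 49.5
grasp_force: 0.0
```

```bash
python3 - <<'E'
from h import *
s=robot.state();i=cams.grab_frame("wrist");cv2.imwrite("pics/w0.png",i[:,:,::-1])
np.save("s0.npy",s,allow_pickle=True)
print(s["position"],R.from_quat(s["orientation"]).as_matrix().round(3),s["wrist_force"])
E
```

```text
[519.6803599  -14.27362574 238.38490056] [[-1.     0.003 -0.001]
 [ 0.003  1.     0.   ]
 [ 0.001 -0.    -1.   ]] [ 0.46900562 -0.96459097  0.30556832]
```

View pics/w0.png

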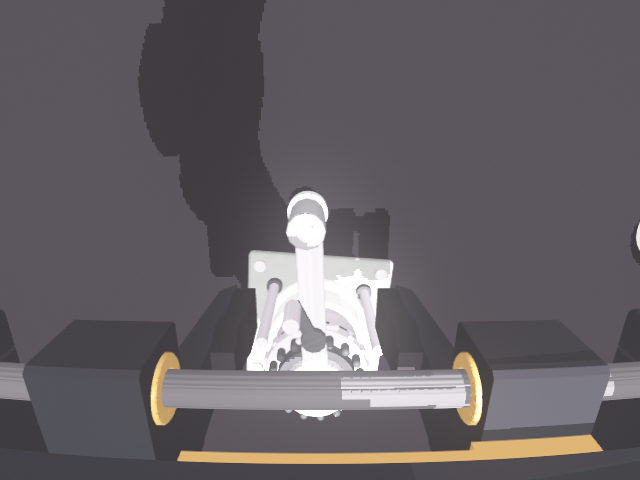

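The wrist view is upside-down, with the robot side at the top. The knob top is near (306,230), the selector pin top near (291,328), the pivot near (313,340), and the stop-pin tops near (258,355) and (374,352).

```bash
python3 - <<'E'
from h import *
s=np.load("s0.npy",allow_pickle=True).item();m=model("wrist",s)
for n,uv,z in [("knob",(306,230),166),("pin",(291,328),158),("pivot",(313,340),135),("pivot",(313,340),144),("stopR",(258,355),120),("stopL",(374,352),120),("plateL",(248,252),12),("plateR",(393,262),12)]:
    print(n,cast(m,uv,z).round(1))
E
```

```text
knob [508.9 -21.6 166. ]
pin [579.2 -32.6 158. ]
pivot [603.4 -18.3 135. ]
pivot [597.6 -18.2 144. ]
stopR [627.1 -62.3 120. ]
stopL [624.6  29.9 120. ]
plateL [579.7 -85.1  12. ]
plateR [591.1  62.9  12. ]
```

Call:
{"api": "move_arm", "payload": {
  "deltas": [
    [4, -1.92, -0.64, 0, 0, 0, 0],
    [4, -1.92, -0.64, 0, 0, 0, 0],
    [4, -1.92, -0.64, 0, 0, 0, 0],
    [4, 0, 0, 1.5, 0, 0, -6.2],
    [4, 0, 0, 1.5, 0, 0, -6.2],
    [4, 0, 0, 1.5, 0, 0, 0],
    [4, 0, 0, 1.5, 0, 0, 0],
    [4, 0, 0, 1.5, 0, 0, 0],
    [4, 0, 0, 1.5, 0, 0, 0],
    [4, 0, 0, 1.4, 0, 0, 0],
    [4, 0, 0, 0, 0, 0, 0],
    [2.6, 0, 0, 0, 0, 0, 0],
    [2.6, 0, 0, 0, 0, 0, 0],
    [2.6, 0, 0, 0, 0, 0, 0]
  ]
}}

```text
t: 3.55
position: [578.0, -33.6, 135.4]
orientation: [-0.104, 0.995, -0.0, 0.001]
wrist_force: [-0.9, -0.3, -0.1]
grip_width: 26.1
grasp_force: 0.0
```

```bash
python3 - <<'E'
from h import *
s=robot.state();a=cams.grab_frame("wrist");b=cams.grab_frame("scene")
cv2.imwrite("pics/w1.png",np.hstack([cv2.resize(a,(400,300)),cv2.resize(b[180:330,220:420],(400,300))])[:,:,::-1])
print(s["joints"].round(2),s["wrist_force"].round(1))
E
```

```text
[ 0.2   0.79 -0.39  1.79  0.46  0.65  1.32] [-0.9 -0.3 -0.1]
```

View pics/w1.png

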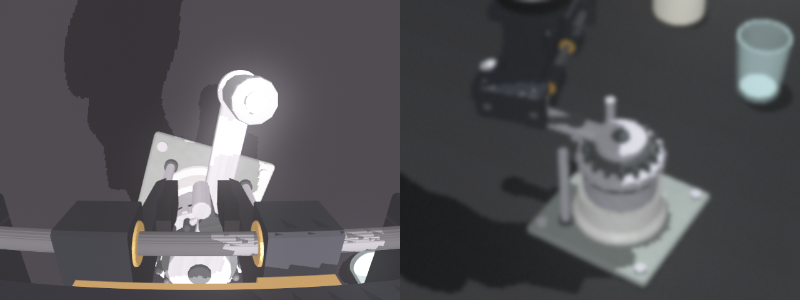

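The pin sits between the fingers, at (201,205) in the left half of the image. Next I'll swing it clockwise on an arc about the axis.

Call:
{"api": "move_arm", "payload": {
  "deltas": [
    [2.6, -0.02, 0.586, 0, 0, 0, 4],
    [2.6, -0.02, 0.586, 0, 0, 0, 4],
    [2.6, -0.02, 0.586, 0, 0, 0, 4],
    [2.6, -0.02, 0.586, 0, 0, 0, 4],
    [2.6, -0.02, 0.586, 0, 0, 0, 4],
    [2.6, -0.02, 0.586, 0, 0, 0, 4],
    [2.6, -0.02, 0.586, 0, 0, 0, 4],
    [2.6, -0.02, 0.586, 0, 0, 0, 4],
    [2.6, -0.02, 0.586, 0, 0, 0, 4],
    [2.6, -0.02, 0.586, 0, 0, 0, 4],
    [2.6, -0.02, 0.586, 0, 0, 0, 4],
    [2.6, -0.02, 0.586, 0, 0, 0, 4]
  ]
}}

```text
t: 4.85
position: [589.4, 32.2, 134.6]
orientation: [0.311, 0.95, -0.002, -0.002]
wrist_force: [-4.1, -1.8, 1.4]
grip_width: 26.1
grasp_force: 1.7
```

```bash
python3 - <<'E'
from h import *
s=robot.state();b=cams.grab_frame("top")
cv2.imwrite("pics/t1.png",cv2.resize(b[195:310,290:390],None,fx=5,fy=5,interpolation=2)[:,:,::-1])
print(s["joints"].round(2))
E
```

```text
[-0.05  0.78 -0.14  1.76  0.18  0.61  0.64]
```

Call:
{"api": "move_arm", "payload": {
  "deltas": [
    [2.6, -0.02, 0.586, 0, 0, 0, 4],
    [2.6, -0.02, 0.586, 0, 0, 0, 4],
    [2.6, -0.02, 0.586, 0, 0, 0, 4],
    [2.6, -0.01, 0.293, 0, 0, 0, 2]
  ]
}}

```text
t: 5.3
position: [602.6, 48.1, 134.2]
orientation: [0.423, 0.906, -0.002, -0.003]
wrist_force: [-6.7, -0.2, 2.8]
grip_width: 26.1
grasp_force: 2.6
```

Call:
{"api": "move_arm", "payload": {
  "deltas": [
    [2.6, -0.01, 0.293, 0, 0, 0, 2],
    [2.6, -0.01, 0.293, 0, 0, 0, 2]
  ]
}}

```text
t: 5.5
position: [606.8, 51.4, 134.2]
orientation: [0.454, 0.891, -0.002, -0.003]
wrist_force: [-6.6, -0.0, 2.0]
grip_width: 25.9
grasp_force: 2.8
```

Call:
{"api": "move_arm", "payload": {
  "deltas": [
    [2.6, 0, 0.25, 0, 0, 0, 0],
    [2.6, 0, 0.25, 0, 0, 0, 0]
  ]
}}

```text
t: 5.7
position: [610.7, 54.4, 134.1]
orientation: [0.453, 0.891, -0.002, -0.003]
wrist_force: [-7.1, 0.3, 2.5]
grip_width: 26.2
grasp_force: 2.8
```

```bash
python3 - <<'E'
from h import *
s=robot.state();a=cams.grab_frame("wrist");b=cams.grab_frame("top")
cv2.imwrite("pics/w2.png",np.hstack([cv2.resize(a,(400,300)),cv2.resize(b[205:295,290:410],(400,300))])[:,:,::-1])
print(s["joints"].round(2),s["position"],s["wrist_force"].round(1))
E
```

```text
[-0.13  0.81 -0.06  1.69  0.07  0.65  0.41] [610.65563202  54.44360956 134.13225865] [-7.1  0.3  2.5]
```

View pics/w2.png

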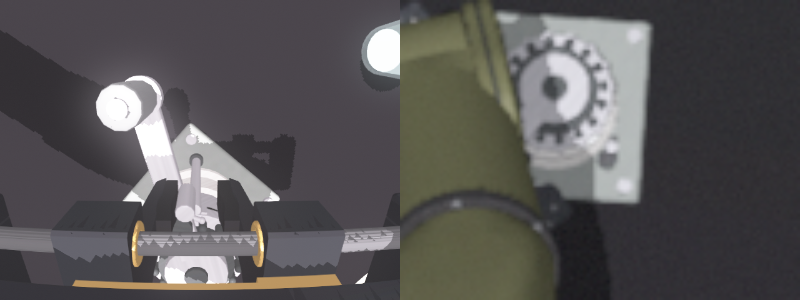

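```bash
python3 - <<'E'
from h import *
s=robot.state();m=model("wrist",s)
k=cast(m,(189,173),166);p=cast(m,(187*1.6,213*1.6),158);A=np.array([658,-16])
for v in(k,p): d=v[:2]-A; print(v.round(1),np.hypot(*d).round(1),np.degrees(np.arctan2(d[1],-d[0])).round(1))
a=cv2.imread("pics/w2.png")
E
```

```text
[545.4  80.4 166. ] 148.3 40.6
[607.5  48.7 158. ] 82.1 52.1
```

Call:
{"api": "move_arm", "payload": {
  "deltas": [
    [2.6, 0, 0.2, 0, 0, 0, 0],
    [2.6, 0, 0.2, 0, 0, 0, 0]
  ]
}}

```text
t: 6.0
position: [611.5, 54.9, 133.9]
orientation: [0.454, 0.891, -0.005, -0.005]
wrist_force: [-13.6, -3.7, 8.7]
grip_width: 25.8
grasp_force: 6.6
```

Call:
{"api": "move_arm", "payload": {
  "deltas": [
    [2.6, 0, -0.3, 0, 0, 0, 0],
    [2.6, 0, -0.3, 0, 0, 0, 0],
    [2.6, 0, 0, -1.3, 0, 0, 0],
    [2.6, 0, 0, -1.3, 0, 0, 0],
    [5, 0, 0, -1.3, 0, 0, 0],
    [5, 0, 0, -1.3, 0, 0, 0],
    [5, 1.52, -0.86, 0, 0, 0, 0],
    [5, 1.52, -0.86, 0, 0, 0, 0],
    [5, 1.52, -0.86, 0, 0, 0, 0],
    [5, 1.52, -0.86, 0, 0, 0, 0],
    [5, 0, 0, 0, 0, 0, -7],
    [5, 0, 0, 0, 0, 0, -7],
    [5, 0, 0, 0, 0, 0, 0]
  ]
}}

```text
t: 7.3
position: [549.9, 82.7, 187.9]
orientation: [0.342, 0.94, 0.001, 0.001]
wrist_force: [0.3, -0.1, 0.0]
grip_width: 50.2
grasp_force: 0.0
```

```bash
python3 - <<'E'
from h import *
s=robot.state();a=cams.grab_frame("wrist");np.save("s1.npy",s,allow_pickle=True)
cv2.imwrite("pics/w3.png",a[:,:,::-1])
E
```

```text
(no output)
```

View pics/w3.png

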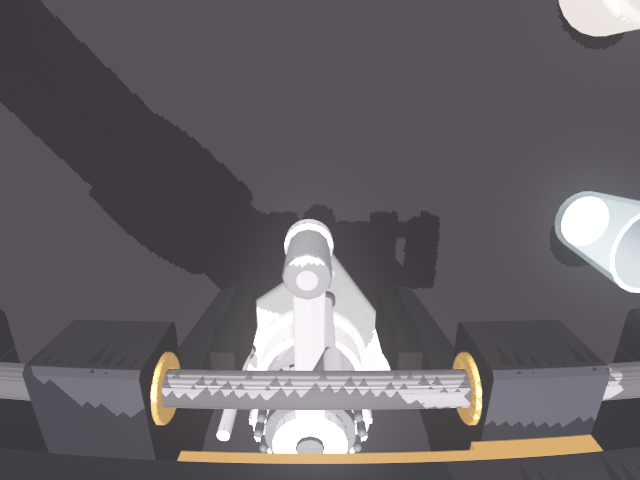

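The knob top is at (307,278), straight in line with the hub at (310,447). The lever lies to the right of the bar in this flipped view, which is the tighten side.

```bash
python3 - <<'E'
from h import *
s=np.load("s1.npy",allow_pickle=True).item();m=model("wrist",s)
k=cast(m,(307,278),166);h=cast(m,(310,447),130)
print(k,h,totool(s,k),totool(s,h))
E
```

```text
[545.23300798  80.15763289 166.        ] [655.19108616 -11.87571321 130.        ] [ 1.94399912 -5.02269219 21.90276443] [-141.40867668   -5.01519787   58.05419644]
```

Call:
{"api": "move_arm", "payload": {
  "deltas": [
    [5, 0.3, -0.5, 0, 0, 0, 0],
    [5, 0, 0, 1.1, 0, 0, 0],
    [5, 0, 0, 1.1, 0, 0, 0],
    [5, 0, 0, 1.1, 0, 0, 0],
    [5, 0, 0, 1.2, 0, 0, 0],
    [5, 0, 0, 1.2, 0, 0, 0],
    [3, 0, 0, 0, 0, 0, 0],
    [3, 0, 0, 0, 0, 0, 0],
    [3, 0, 0, 0, 0, 0, 0]
  ]
}}

```text
t: 8.25
position: [544.0, 80.6, 130.0]
orientation: [0.342, 0.94, 0.0, 0.0]
wrist_force: [0.2, -0.4, -0.4]
grip_width: 30.4
grasp_force: 0.0
```

Call:
{"api": "move_arm", "payload": {
  "deltas": [
    [3, -0.028, -0.916, 0, 0, 0, -3.5],
    [3, -0.028, -0.916, 0, 0, 0, -3.5],
    [3, -0.028, -0.916, 0, 0, 0, -3.5],
    [3, -0.028, -0.916, 0, 0, 0, -3.5],
    [3, -0.028, -0.916, 0, 0, 0, -3.5],
    [3, -0.028, -0.916, 0, 0, 0, -3.5],
    [3, -0.028, -0.916, 0, 0, 0, -3.5],
    [3, -0.028, -0.916, 0, 0, 0, -3.5],
    [3, -0.028, -0.916, 0, 0, 0, -3.5],
    [3, -0.028, -0.916, 0, 0, 0, -3.5],
    [3, -0.028, -0.916, 0, 0, 0, -3.5],
    [3, -0.028, -0.916, 0, 0, 0, -3.5],
    [3, -0.028, -0.916, 0, 0, 0, -3.5],
    [3, -0.028, -0.916, 0, 0, 0, -3.5],
    [3, -0.028, -0.916, 0, 0, 0, -3.5],
    [3, -0.028, -0.916, 0, 0, 0, -3.5],
    [3, -0.028, -0.916, 0, 0, 0, -3.5],
    [3, -0.028, -0.916, 0, 0, 0, -3.5],
    [3, -0.028, -0.916, 0, 0, 0, -3.5],
    [3, -0.028, -0.916, 0, 0, 0, -3.5]
  ]
}}

```text
t: 10.25
position: [529.4, -90.7, 130.5]
orientation: [-0.26, 0.966, 0.0, 0.001]
wrist_force: [0.8, 1.6, -0.4]
grip_width: 30.3
grasp_force: 0.6
```

Call:
{"api": "move_arm", "payload": {
  "deltas": [
    [3, -0.028, 0.916, 0, 0, 0, 3.5],
    [3, -0.028, 0.916, 0, 0, 0, 3.5],
    [3, -0.028, 0.916, 0, 0, 0, 3.5],
    [3, -0.028, 0.916, 0, 0, 0, 3.5],
    [3, -0.028, 0.916, 0, 0, 0, 3.5],
    [3, -0.028, 0.916, 0, 0, 0, 3.5],
    [3, -0.028, 0.916, 0, 0, 0, 3.5],
    [3, -0.028, 0.916, 0, 0, 0, 3.5],
    [3, -0.028, 0.916, 0, 0, 0, 3.5],
    [3, -0.028, 0.916, 0, 0, 0, 3.5],
    [3, -0.028, 0.916, 0, 0, 0, 3.5],
    [3, -0.028, 0.916, 0, 0, 0, 3.5],
    [3, -0.028, 0.916, 0, 0, 0, 3.5],
    [3, -0.028, 0.916, 0, 0, 0, 3.5],
    [3, -0.028, 0.916, 0, 0, 0, 3.5]
  ]
}}

```text
t: 11.75
position: [518.7, 39.7, 130.1]
orientation: [0.197, 0.98, -0.002, -0.001]
wrist_force: [-1.9, -3.6, 0.1]
grip_width: 29.8
grasp_force: 2.0
```

Call:
{"api": "move_arm", "payload": {
  "deltas": [
    [3, -0.01, 0.524, 0, 0, 0, 2],
    [3, -0.01, 0.524, 0, 0, 0, 2],
    [3, -0.01, 0.524, 0, 0, 0, 2],
    [3, -0.01, 0.524, 0, 0, 0, 2]
  ]
}}

```text
t: 12.15
position: [529.2, 60.1, 129.9]
orientation: [0.264, 0.964, -0.0, -0.0]
wrist_force: [-2.0, -3.2, 3.1]
grip_width: 30.1
grasp_force: 2.0
```

Call:
{"api": "move_arm", "payload": {
  "deltas": [
    [3, -0.01, 0.524, 0, 0, 0, 2],
    [3, -0.01, 0.524, 0, 0, 0, 2],
    [3, -0.01, 0.524, 0, 0, 0, 2],
    [3, 0, 0.26, 0, 0, 0, 1]
  ]
}}

```text
t: 12.55
position: [539.9, 76.2, 129.7]
orientation: [0.322, 0.947, 0.0, 0.0]
wrist_force: [-3.1, -2.5, 3.2]
grip_width: 30.1
grasp_force: 1.9
```

Call:
{"api": "move_arm", "payload": {
  "deltas": [
    [3, -0.028, -0.916, 0, 0, 0, -3.5],
    [3, -0.028, -0.916, 0, 0, 0, -3.5],
    [3, -0.028, -0.916, 0, 0, 0, -3.5],
    [3, -0.028, -0.916, 0, 0, 0, -3.5],
    [3, -0.028, -0.916, 0, 0, 0, -3.5],
    [3, -0.028, -0.916, 0, 0, 0, -3.5],
    [3, -0.028, -0.916, 0, 0, 0, -3.5],
    [3, -0.028, -0.916, 0, 0, 0, -3.5],
    [3, -0.028, -0.916, 0, 0, 0, -3.5],
    [3, -0.028, -0.916, 0, 0, 0, -3.5],
    [3, -0.028, -0.916, 0, 0, 0, -3.5],
    [3, -0.028, -0.916, 0, 0, 0, -3.5],
    [3, -0.028, -0.916, 0, 0, 0, -3.5],
    [3, -0.028, -0.916, 0, 0, 0, -3.5],
    [3, -0.028, -0.916, 0, 0, 0, -3.5],
    [3, -0.028, -0.916, 0, 0, 0, -3.5],
    [3, -0.028, -0.916, 0, 0, 0, -3.5],
    [3, -0.028, -0.916, 0, 0, 0, -3.5],
    [3, -0.028, -0.916, 0, 0, 0, -3.5]
  ]
}}

```text
t: 14.45
position: [528.9, -87.0, 129.9]
orientation: [-0.252, 0.968, 0.001, 0.002]
wrist_force: [-1.2, 1.1, 0.7]
grip_width: 30.1
grasp_force: 0.8
```

Call:
{"api": "move_arm", "payload": {
  "deltas": [
    [3, -0.01, 0.524, 0, 0, 0, 2],
    [3, -0.01, 0.524, 0, 0, 0, 2],
    [3, -0.01, 0.524, 0, 0, 0, 2],
    [3, -0.01, 0.524, 0, 0, 0, 2],
    [3, -0.01, 0.524, 0, 0, 0, 2]
  ]
}}

```text
t: 14.95
position: [518.3, -64.0, 129.7]
orientation: [-0.164, 0.986, 0.0, 0.001]
wrist_force: [-0.1, -0.8, -0.3]
grip_width: 29.6
grasp_force: 0.5
```

Call:
{"api": "move_arm", "payload": {
  "deltas": [
    [3, -0.01, 0.524, 0, 0, 0, 2],
    [3, -0.01, 0.524, 0, 0, 0, 2],
    [3, -0.01, 0.524, 0, 0, 0, 2]
  ]
}}

```text
t: 15.25
position: [514.0, -48.6, 129.8]
orientation: [-0.112, 0.994, 0.001, 0.002]
wrist_force: [-0.4, -1.7, -0.1]
grip_width: 29.9
grasp_force: 0.4
```

Call:
{"api": "move_arm", "payload": {
  "deltas": [
    [3, -0.01, 0.524, 0, 0, 0, 2],
    [3, -0.01, 0.524, 0, 0, 0, 2],
    [3, -0.01, 0.524, 0, 0, 0, 2]
  ]
}}

```text
t: 15.55
position: [511.3, -33.5, 129.8]
orientation: [-0.06, 0.998, 0.0, 0.001]
wrist_force: [-0.1, -3.0, -0.9]
grip_width: 29.8
grasp_force: 1.7
```

Call:
{"api": "move_arm", "payload": {
  "deltas": [
    [3, -0.01, 0.524, 0, 0, 0, 2],
    [3, -0.01, 0.524, 0, 0, 0, 2]
  ]
}}

```text
t: 15.75
position: [510.5, -24.0, 129.8]
orientation: [-0.025, 1.0, -0.0, 0.001]
wrist_force: [0.7, -3.8, -0.8]
grip_width: 29.8
grasp_force: 1.9
```

Call:
{"api": "move_arm", "payload": {
  "deltas": [
    [3, -0.01, 0.524, 0, 0, 0, 2],
    [3, -0.01, 0.524, 0, 0, 0, 2],
    [3, -0.01, 0.524, 0, 0, 0, 2]
  ]
}}

```text
t: 16.05
position: [510.3, -8.4, 129.7]
orientation: [0.028, 1.0, -0.0, 0.001]
wrist_force: [0.5, -3.7, 0.2]
grip_width: 30.1
grasp_force: 1.9
```

Call:
{"api": "move_arm", "payload": {
  "deltas": [
    [3, -0.01, 0.524, 0, 0, 0, 2],
    [3, -0.01, 0.524, 0, 0, 0, 2]
  ]
}}

```text
t: 16.25
position: [511.1, 1.7, 129.7]
orientation: [0.063, 0.998, -0.0, 0.001]
wrist_force: [0.0, -5.1, 1.5]
grip_width: 30.0
grasp_force: 2.6
```

Call:
{"api": "move_arm", "payload": {
  "deltas": [
    [3, -0.01, 0.524, 0, 0, 0, 2],
    [3, -0.01, 0.524, 0, 0, 0, 2]
  ]
}}

```text
t: 16.45
position: [512.5, 11.2, 129.7]
orientation: [0.098, 0.995, -0.001, 0.001]
wrist_force: [-0.8, -6.6, 1.0]
grip_width: 30.3
grasp_force: 3.4
```

Call:
{"api": "move_arm", "payload": {
  "deltas": [
    [3, -0.01, 0.393, 0, 0, 0, 1.5],
    [3, -0.01, 0.393, 0, 0, 0, 1.5]
  ]
}}

```text
t: 16.65
position: [513.9, 18.1, 129.6]
orientation: [0.124, 0.992, -0.001, 0.0]
wrist_force: [-1.4, -7.7, 2.4]
grip_width: 30.2
grasp_force: 3.9
```

Call:
{"api": "move_arm", "payload": {
  "deltas": [
    [3, 0, 0.262, 0, 0, 0, 1],
    [3, 0, 0.262, 0, 0, 0, 1],
    [3, 0, 0.131, 0, 0, 0, 0.5]
  ]
}}

```text
t: 16.95
position: [515.3, 23.9, 129.6]
orientation: [0.145, 0.989, -0.002, 0.0]
wrist_force: [-0.6, -9.4, 3.1]
grip_width: 30.2
grasp_force: 4.4
```

Call:
{"api": "move_arm", "payload": {
  "deltas": [
    [3, 0, 0.262, 0, 0, 0, 1],
    [3, 0, 0.262, 0, 0, 0, 1]
  ]
}}

```text
t: 17.15
position: [516.4, 28.2, 129.6]
orientation: [0.163, 0.987, -0.002, -0.0]
wrist_force: [-1.7, -9.5, 3.5]
grip_width: 30.1
grasp_force: 4.8
```

```bash
python3 - <<'E'
from h import *
A=np.array([658,-16])
for k in range(3):
    s=robot.state();d=s["position"][:2]-A;print(s["t"],s["wrist_force"].round(2),s["moment"].round(2),s["grasp_force"].round(2),np.degrees(np.arctan2(d[1],-d[0])).round(2),s["joint_efforts"].round(2))
    a=cams.grab_frame("wrist")
cv2.imwrite("pics/w4.png",a[:,:,::-1])
m=model("wrist",s)
g=cv2.cvtColor(a,cv2.COLOR_RGB2GRAY)[190:330,230:400];np.set_printoptions(linewidth=250)
print(R.from_quat(s["orientation"]).as_rotvec(degrees=True))
for r in(270,280,290): print(r,g[r-190,20:140:3])
E
```

```text
Traceback (most recent call last):
AttributeError: 'float' object has no attribute 'round'
```

```bash
python3 - <<'E'
from h import *
A=np.array([658,-16])
for k in range(3):
    s=robot.state();d=s["position"][:2]-A;print(s["t"],s["wrist_force"].round(2),s["moment"].round(2),s["grasp_force"],np.degrees(np.arctan2(d[1],-d[0])),s["joint_efforts"].round(2))
    a=cams.grab_frame("wrist")
cv2.imwrite("pics/w4.png",a[:,:,::-1])
E
```

```text
17.15 [-1.73 -9.55  3.47] [-2.02  0.47 -0.  ] 4.831887809559703 17.352358348538182 [ -4.4  -46.23  -6.12  -9.98  -1.03  -1.9    0.13]
17.2 [-2.2 -8.9  2.9] [-1.94  0.45  0.02] 4.73346162121743 17.579688551045304 [-3.930e+00 -4.642e+01 -5.420e+00 -9.870e+00 -1.040e+00 -1.780e+00
 -3.000e-02]
17.25 [-1.71 -8.24  3.32] [-1.73  0.41  0.03] 4.130325042642653 17.564332739095683 [ -4.25 -46.27  -5.32  -9.88  -0.96  -1.63  -0.1 ]
```

View pics/w4.png

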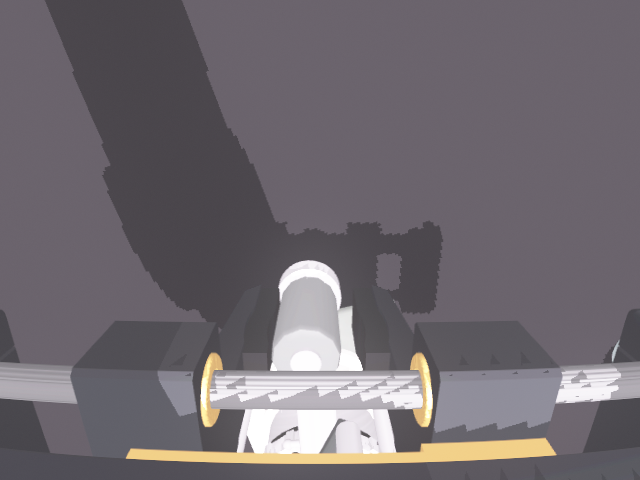

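Only the knob, seated at (307,350) between the fingers, is visible. The push falls by about 1 N at standstill, so the force reading is reliable. I'll carry on in small steps.

Call:
{"api": "move_arm", "payload": {
  "deltas": [
    [3, 0, 0.262, 0, 0, 0, 1],
    [3, 0, 0.262, 0, 0, 0, 1]
  ]
}}

```text
t: 17.5
position: [517.7, 32.7, 129.6]
orientation: [0.18, 0.984, -0.003, -0.0]
wrist_force: [-3.2, -9.7, 4.4]
grip_width: 29.6
grasp_force: 5.3
```

Call:
{"api": "move_arm", "payload": {
  "deltas": [
    [3, 0, 0.262, 0, 0, 0, 1],
    [3, 0, 0.262, 0, 0, 0, 1]
  ]
}}

```text
t: 17.7
position: [519.2, 37.2, 129.5]
orientation: [0.198, 0.98, -0.003, -0.001]
wrist_force: [-3.8, -11.2, 4.6]
grip_width: 30.0
grasp_force: 5.7
```

Call:
{"api": "move_arm", "payload": {
  "deltas": [
    [3, 0, 0.262, 0, 0, 0, 1]
  ]
}}

```text
t: 17.8
position: [520.0, 39.4, 129.5]
orientation: [0.206, 0.978, -0.003, -0.001]
wrist_force: [-4.3, -11.8, 4.4]
grip_width: 30.2
grasp_force: 5.9
```

Call:
{"api": "move_arm", "payload": {
  "deltas": [
    [3, 0, -0.262, 0, 0, 0, -1],
    [3, 0, -0.262, 0, 0, 0, -1],
    [3, 0, -0.262, 0, 0, 0, -1],
    [3, 0, -0.262, 0, 0, 0, -1],
    [3, 0, -0.262, 0, 0, 0, -1],
    [3, 0, -0.262, 0, 0, 0, -1],
    [3, 0, -0.262, 0, 0, 0, -1],
    [3, 0, -0.262, 0, 0, 0, -1],
    [3, 0, -0.262, 0, 0, 0, -1],
    [3, 0, -0.262, 0, 0, 0, -1]
  ]
}}

```text
t: 18.8
position: [513.0, 19.7, 129.8]
orientation: [0.117, 0.993, 0.001, 0.001]
wrist_force: [0.4, -2.2, 0.2]
grip_width: 29.9
grasp_force: 0.6
```

Call:
{"api": "move_arm", "payload": {
  "deltas": [
    [3, 0, -0.262, 0, 0, 0, -1],
    [3, 0, -0.262, 0, 0, 0, -1],
    [3, 0, -0.262, 0, 0, 0, -1],
    [3, 0, 0, 0, 0, 0, 0]
  ]
}}

```text
t: 19.2
position: [510.7, 11.4, 129.7]
orientation: [0.091, 0.996, 0.0, -0.0]
wrist_force: [-0.4, -1.0, 0.1]
grip_width: 30.0
grasp_force: 0.8
```

Call:
{"api": "move_arm", "payload": {
  "deltas": [
    [3, 0, -0.2, 0, 0, 0, 0],
    [3, 0, -0.1, 0, 0, 0, 0],
    [3, 0, 0, 0, 0, 0, 0]
  ]
}}

```text
t: 19.5
position: [510.2, 8.8, 129.7]
orientation: [0.092, 0.996, 0.0, -0.0]
wrist_force: [-0.4, -0.2, 0.6]
grip_width: 30.1
grasp_force: 0.0
```

Free of the knob. I'll open, rise and retreat.

Call:
{"api": "move_arm", "payload": {
  "deltas": [
    [5, 0, 0, 0, 0, 0, 0],
    [5, 0, 0, 0, 0, 0, 0],
    [5, 0, 0, 0, 0, 0, 0],
    [5, 0, 0, 0, 0, 0, 0],
    [5, 0, 0, -1, 0, 0, 0],
    [5, 0, 0, -1.5, 0, 0, 0],
    [5, 0, 0, -2, 0, 0, 0],
    [5, 0, 0, -2, 0, 0, 0],
    [5, 0, 0, -2, 0, 0, 0],
    [5, 0, 0, -2, 0, 0, 0],
    [5, 0, 0, -1, 0, 0, 0],
    [5, 0, 0, 0, 0, 0, 0],
    [5, 0, 0, 0, 0, 0, 0]
  ]
}}

```text
t: 20.8
position: [509.9, 8.5, 244.4]
orientation: [0.092, 0.996, -0.0, -0.0]
wrist_force: [0.1, -1.0, -0.8]
grip_width: 50.0
grasp_force: 0.0
```

```bash
python3 - <<'E'
from h import *
s=robot.state();a=cams.grab_frame("wrist");np.save("s2.npy",s,allow_pickle=True)
cv2.imwrite("pics/w5.png",a[:,:,::-1]);print(s["wrist_force"])
E
```

```text
[ 0.09496951 -0.95467247 -0.83772171]
```

View pics/w5.png

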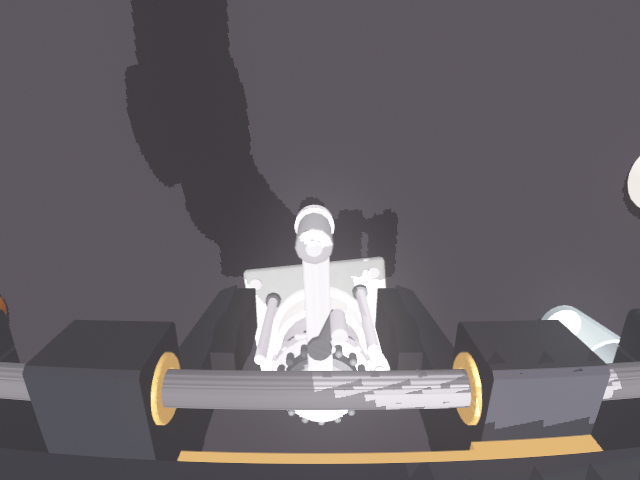

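The lever pin, at about (340,330), lies on the tighten side of the bar. The knob at (314,245) is free and the bystanders are where they stood.

```bash
python3 -c "
from bench import ticket;print(ticket.sign_off())"
```

```text
the job is handed in; nothing more can be done
None
```

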